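Right the toppled solvent tin and put it away in the bench tray

ROBOT

A 6-joint arm with a two-finger parallel gripper is mounted at the origin on the work surface. World frame = base frame: x ahead of the robot, y to its left, z up, the work surface at z = 0. Lengths are in mm, angles in rad, forces in N, time in s.
With the tool pointing down it reaches from about 275 to 750 mm from the base axis. Payload 10.2 kg.
Tool frame: the origin (TCP) lies midway between the tips of the shut fingers; the grasp point (between the pads) lies 19 mm behind it; z points along the fingers, y is the line along which they close (so a half turn about z gives the same grasp; the last joint's range is limited). The gripper opens to 85 mm and grips with 20 to 120 N. Pads are 22 mm wide; open, the fingers measure 114 mm over their backs; the gripper's body (76 mm by 85 mm) begins 54 mm behind the grasp point. The pads swing forward as they close: fully open they stand 13 mm farther back than shut.
Start: joints at [1.027, 0.313, 1.498, -0, 1.331, -0.223], TCP at [165.559, 498.218, 231.294] pointing down, gripper open.
Joint ranges: [-2.94, 2.94], [-0.97, 2.17], [0.19, 2.56], [-1.23, 4.37], [0.02, 3.11], [-2.88, 2.88]. Speed limits (rad/s): [2.39, 2.39, 3.01, 3.14, 3.14, 3.14].

INTERFACE

Orientations are given as a unit quaternion [w, x, y, z].
In Python, from rig import ctrl gives the robot as it stands.
- The arm moves only by the tool send_rows, never from a script. Its argument "targets" is a list of rows, each an object with "offset": the shift along the world's x, y, z in cm, a list of three; "spin": the turn about the world's z in rad. A call has 1 to 8 rows; each row is the pose to reach, as a shift and turn from the pose commanded when the call began; what a row does not reach only later rows make up. A row lasts 1/12 s, in which the tool goes at most 41.7 mm and 7.16 degrees, less where a joint would pass 70% of its speed; a pose out of reach is approached as far as the arm can. A call with a gripper value outside its range is refused whole. "grip" is the opening, from 0 (shut) to 1 (fully open), set as the call begins (left out, the last holds). The fingers move at their own pace and stop on an object; "squeeze" is the grip in N (left out, the last holds). Time passes only in rows, so rows that repeat a pose let the fingers close. It gives the time, the measured TCP pose, the force, the opening and the grip force at its end, in the units of the state.
- ctrl.sense(): the state, without advancing time (a new reading comes with each control period).
- ctrl.capture(name): name is "scene" or "top" or "wrist"; returns (picture, depth): 400x640x3 uint8, red, green, blue; 400x640 float32, mm along the optical axis (not along the pixel's ray), 0 where there is no reading.
- ctrl.calibration(name): a dict with "fx", "fy", "cx", "cy" (pixels), "view" (4x4, takes a point from world to camera coordinates); the wrist camera has in their place "mount" (4x4, takes a point from camera to tool coordinates, whose origin is the TCP and whose axes are the flange's). Camera axes: x right, y down, z forward; pixel columns grow to the right and rows downward; lengths in mm; the calibration is good to about 2 mm. A picture is of the moment at which its call begins: read the wrist's pose just before it. calibration takes no time and is no camera call.
- ctrl.finish_job(): hands the job in; it is judged then, once.
Trained networks look in the newest picture that a camera, given by its name, has taken for a name from the list of things; names that differ only in an ending like _2 or _b are one class to them, and where a whole thing is asked for, a point or a joint stands for the part that bears it (a point fixed in the world has none). Each returns a list of dicts, best first, with "conf" (0 to 1); they miss things now and then, are a little off and sometimes report something else, mostly with a low value. They report only what shows in the picture. A call takes as long as a camera call. They do not tell look-alikes from the thing itself.
- ctrl.search_frame(camera, query): "box" ([left, top, right, bottom] in pixels, round what is visible of it).
- ctrl.place_of(camera, query): "uv" ([column, row] in pixels: a listed point, or the origin of a listed thing).
The state is a dict: "time_s": time; "joints": joint angles; "dq": joint speeds; "tau": joint torques, N m; "eef_pos": TCP position; "ee_rot": TCP orientation; "force": force on the tool from outside, world axes, zero at the start; "wrist_torque": the same for the moment, N m; "grip_width": opening from 0.0 (shut) to 1.0 (fully open); "grip_force": force on a finger pad.
Only numpy, scipy, OpenCV 4.12 (cv2) and the standard library are available. Lean on these libraries where they do the work, as an engineer would, in place of code of your own. Each camera call takes 0.05 s, during which the arm holds its last target. There are 200 camera calls.

TASK

The small rectangular solvent tin has toppled over on the cobbler's bench. Pick it up, set it down gently, upright and with its cap on top, in the middle of the round cork pad in the pulled-out wooden tray, and let go; then slide the tray fully home by its handle bar. The jar and the bottle in the tray must stay standing, and the other things on the bench are to be left where they are.

Things in the scene. Friction and masses are not known exactly. Their poses are not given: they have to be found in the camera images.
- tin: rectangular metal tin, paper label band, black screw cap, 0.15 to 0.31 kg. Body 38 mm (own x) by 52 mm (own y) by 84 mm (own z); neck and 22 mm cap on top, 105 mm overall. Origin: centre of its underside; own z points to the cap. Starts lying on a broad face (38 mm high), own x up, cap roughly towards the robot; its 52 mm width is level and can be gripped from above.
- pad: loose round cork pad, 72 mm in diameter, 5 mm thick, lying on the tray's floor in one of three places side by side 88 mm apart (the other two hold the jar and the bottle). Origin: centre of its underside; own z up. Its top is 17 mm above the bench.
- tray (a joint): travel of the tray along the organiser's rails in m: 0 = fully pulled out, 0.09 = fully home against the stop; it starts between 0 and 0.016, slides with about 2 N of friction and stays where it is left.
- tray_handle (a point): middle of the tray's steel handle bar: 10 mm thick, 110 mm long along own y, 34 mm above the bench, 40 mm in front of the tray's front panel (10 mm thick, top 52 mm above the bench). Own x, level: the way the tray slides home. Pad, jar and bottle stand 90 to 120 mm from the bar along own x. Tray inside 110 by 264 mm, other rims 18 mm, floor 12 mm above the bench.
- jar: squat round amber jar with a steel lid, 52 mm in diameter, 58 mm high, standing loose on the tray's floor. Origin: centre of its underside; own z up.
- flask: round amber bottle with a black cap, 44 mm in diameter, 98 mm high, standing loose on the tray's floor. Origin: centre of its underside; own z up.
- polish: flat round dark steel polish tin, 72 mm in diameter, 22 mm high, on the bench; to be left alone. Origin: centre of its underside.
- hammer: hammer lying on the bench, to be left alone. Origin: on the bench under its middle.
- brush: brush lying on the bench in front of the tray, to be left alone.
- driver: screwdriver lying on the bench, to be left alone.
- heel0: flat black rubber heel piece, 12 mm thick, about 77 by 60 mm, lying on the bench; to be left alone. Origin: underside.
- heel1: a second such heel piece, to be left alone.
There are look-alikes about, which are no part of the job. Leave any red or yellow look-alike of the flask alone.

How it is judged:
By the outcome, as a careful person would: the job done as asked, in the order asked, and still so for the second after the job is handed in, with the robot touching nothing.
It also fails if it takes over 72 s, if anything falls off the work surface, if the arm or the gripper's body presses on something with over 40 N, if the wrist force passes 120 N, or if a joint passes its speed limit or range.

## Working session

There is one attempt and no reset: what is moved stays moved. The work goes in short steps, Python scripts to look and compute and a tool call to move; the robot and the scene stay as the last step left them, time stands still between calls to the robot, and variables do not carry over. Pictures are saved under pics/ and viewed, at most 14 in all, crops included, and the job is handed in when it is done.

Besides the shell and the picture viewer there is one more tool, called after "Emit:" by a JSON object that holds its "method" and its "body", one argument or row to a line. send_rows: Moves the arm, as the interface text tells. Its arguments: {"type":"object","properties":{"targets":{"type":"array"},"grip":{"type":"number"},"squeeze":{"type":"number"}},"required":["targets"]}

```bash
mkdir -p pics; cat > h.py <<'E'
import numpy as np, cv2
from rig import ctrl
def shot(c,n=None):
    p,d=ctrl.capture(c)
    if n: cv2.imwrite(f'pics/{n}.png',p[:,:,::-1])
    return p,d
def world(c,uv,d,T=None):
    k=ctrl.calibration(c); u,v=uv
    pc=np.array([(u-k['cx'])/k['fx']*d,(v-k['cy'])/k['fy']*d,d,1])
    return (np.linalg.inv(np.array(k['view']))@pc)[:3]
def atz(c,uv,z):
    a=world(c,uv,100);b=world(c,uv,1000);t=(z-a[2])/(b[2]-a[2]);return a+t*(b-a)
E
python3 - <<'E'
from h import *
for c in ['top','scene']:
    p,d=shot(c,c)
    for q in ['tin','pad','tray_handle','jar','flask','polish','hammer','brush','driver','heel0']:
        r=ctrl.place_of(c,q)[:3]
        print(c,q,[(np.round(x['uv']).tolist(),round(x['conf'],2),np.round(atz(c,x['uv'],{'tray_handle':34,'pad':12,'jar':12,'flask':12}.get(q,0))).tolist()) for x in r])
print(ctrl.sense())
E
```

```text
top tin [([403.0, 203.0], 0.62, [552.0, -249.0, 0.0])]
top pad [([263.0, 190.0], 0.9, [577.0, 157.0, 12.0])]
top tray_handle [([262.0, 226.0], 0.68, [470.0, 152.0, 34.0])]
top jar [([294.0, 188.0], 0.7, [586.0, 68.0, 12.0])]
top flask [([235.0, 188.0], 0.74, [579.0, 236.0, 12.0]), ([184.0, 167.0], 0.6, [639.0, 389.0, 12.0]), ([156.0, 205.0], 0.55, [524.0, 461.0, 12.0])]
top polish [([333.0, 240.0], 0.6, [439.0, -48.0, 0.0]), ([263.0, 190.0], 0.4, [579.0, 157.0, 0.0])]
top hammer [([429.0, 149.0], 0.74, [716.0, -326.0, 0.0])]
top brush [([284.0, 269.0], 0.61, [352.0, 88.0, 0.0])]
top driver [([477.0, 248.0], 0.74, [425.0, -460.0, 0.0])]
top heel0 [([471.0, 185.0], 0.92, [609.0, -449.0, 0.0])]
scene tin [([276.0, 262.0], 0.56, [538.0, -222.0, 0.0])]
scene pad [([366.0, 179.0], 0.9, [586.0, 165.0, 12.0])]
scene tray_handle [([338.0, 160.0], 0.96, [480.0, 155.0, 34.0])]
scene jar [([346.0, 197.0], 0.66, [576.0, 73.0, 12.0])]
scene flask [([352.0, 132.0], 0.69, [442.0, 291.0, 12.0]), ([406.0, 113.0], 0.6, [541.0, 467.0, 12.0]), ([379.0, 162.0], 0.52, [582.0, 242.0, 12.0])]
scene polish [(
[... 358 characters left out ...]
40.0, 0.0])]
{'time_s': 1.1, 'joints': array([ 1.02663212e+00,  3.12904203e-01,  1.49769161e+00, -2.14440767e-05,
        1.33098101e+00, -2.23420841e-01]), 'dq': array([-0.00129398,  0.00012376,  0.00163249, -0.00156968, -0.00029893,
       -0.00147816]), 'tau': array([-1.60506417e-03, -4.12167549e+01, -2.59902656e+01, -2.42957540e-04,
        4.06849340e-04, -2.06615380e-05]), 'eef_pos': array([165.55169669, 498.22782451, 231.29518397]), 'ee_rot': array([1.26199321e-05, 1.59682617e-01, 9.87168406e-01, 3.43615727e-06]), 'force': array([-0.20364739,  1.00321941, -0.54191074]), 'wrist_torque': array([-0.00351758,  0.00655526,  0.01173687]), 'grip_force': 0.0, 'grip_width': 1.0026104518132481}
```

View pics/top.png

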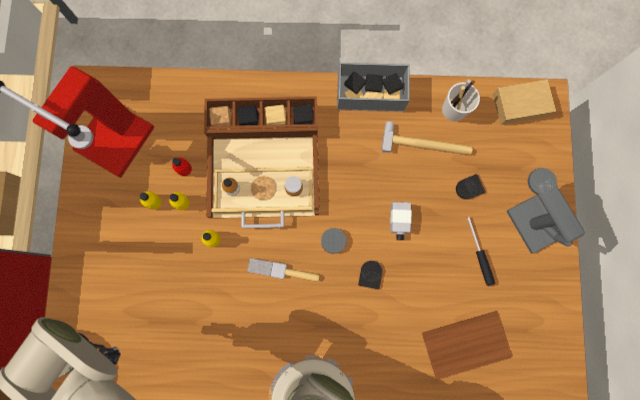

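View pics/scene.png

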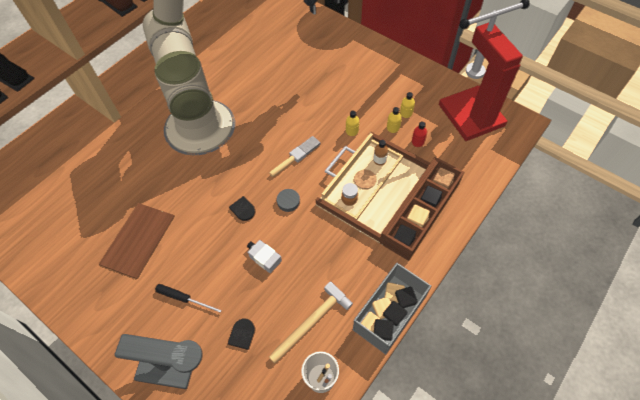

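The top view shows the fallen tin at about (401,218) with its cap at (400,237). The tray holds the flask at (230,186), the pad at (263,188) and the jar at (293,186), with the handle at (262,226).
Could be mistaken:
- **Tin:** it is the only white tin. The polish tin (333,240) and the heels (371,274) and (469,187) differ in shape.
- **Flask:** the amber one in the tray is the real one. The yellow ones (150,200), (179,201), (210,238) and the red one (181,166) are look-alikes.
- **Pad:** the cork disc at (263,188), not the polish tin.

```bash
cat >> h.py <<'E'
def cloud(c,box,d):
    k=ctrl.calibration(c); l,t,r,b=box
    v,u=np.mgrid[t:b,l:r]; z=d[t:b,l:r]; 
    pc=np.stack([(u-k['cx'])/k['fx']*z,(v-k['cy'])/k['fy']*z,z,np.ones_like(z)],-1)
    if 'view' in k: M=np.linalg.inv(np.array(k['view']))
    else:
        from scipy.spatial.transform import Rotation as R
        s=ctrl.sense(); M=np.eye(4); M[:3,:3]=R.from_quat(s['ee_rot'],scalar_first=True).as_matrix(); M[:3,3]=s['eef_pos']; M=M@np.array(k['mount'])
    return (pc@M.T)[...,:3]
E
python3 - <<'E'
from h import *
p,d=shot('top')
cv2.imwrite('pics/crop.png',np.hstack([cv2.resize(p[190:260,365:435,::-1],(390,390),interpolation=2),cv2.resize(p[160:240,222:302,::-1],(390,390),interpolation=2)]))
P=cloud('top',(385,195,420,245),d)
m=P[...,2]>28
q=P[m]; print('tin top',q.mean(0),q.min(0),q.max(0)); print(cv2.minAreaRect(q[:,:2].astype(np.float32)))
m=(P[...,2]>12); q=P[m]; print('all',q.min(0),q.max(0))
cap=q[q[:,0]<np.percentile(q[:,0],8)]; print('cap',cap.mean(0))
E
```

```text
tin top [ 498.44821595 -234.10741709   53.1566827 ] [ 307.68004009 -262.71337715   28.07956062] [ 547.19542439   10.77940034 1445.79983265]
((407.09246826171875, -146.31614685058594), (90.2203369140625, 360.7044372558594), 46.36909484863281)
all [ 307.68004009 -262.71337715   12.13178843] [ 547.19542439   10.77940034 1445.79983265]
cap [ 433.17642393 -207.69484794  188.93847951]
```

View pics/crop.png

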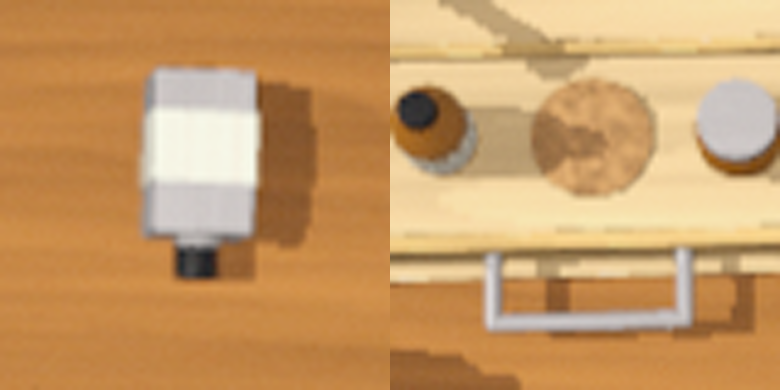

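The crop confirms the tin at upper left, lying with its black cap towards the robot and only a slight yaw. The right half shows the cork pad between the amber flask and the jar, with the handle bar in front. I'm moving over to the tin.

Emit:
{"method": "send_rows", "body": {
  "targets": [
    {"offset": [1.4,-3.6,0],"spin": 0.04},
    {"offset": [2.8,-7.2,0],"spin": 0.08},
    {"offset": [4.2,-10.8,0],"spin": 0.12},
    {"offset": [5.6,-14.4,0],"spin": 0.16},
    {"offset": [7,-18,0],"spin": 0.2},
    {"offset": [8.4,-21.6,0],"spin": 0.24},
    {"offset": [9.8,-25.2,0],"spin": 0.28},
    {"offset": [11.2,-28.8,0],"spin": 0.32}
  ],
  "grip": 1
}}

```text
time_s: 1.82
eef_pos: [277.7, 208.6, 231.5]
ee_rot: [0.0, -0.001, 1.0, 0.0]
force: [0.5, -0.2, 0.0]
grip_width: 1.001
grip_force: 0.0
```

Emit:
{"method": "send_rows", "body": {
  "targets": [
    {"offset": [1.4,-3.6,0],"spin": 0},
    {"offset": [2.8,-7.2,0],"spin": 0},
    {"offset": [4.2,-10.8,0],"spin": 0},
    {"offset": [5.6,-14.4,0],"spin": 0},
    {"offset": [7,-18,0],"spin": 0},
    {"offset": [8.4,-21.6,0],"spin": 0},
    {"offset": [9.8,-25.2,0],"spin": 0},
    {"offset": [11.2,-28.8,0],"spin": 0}
  ]
}}

```text
time_s: 2.48
eef_pos: [389.8, -79.9, 231.5]
ee_rot: [0.0, 0.001, 1.0, -0.0]
force: [0.4, 0.2, -0.4]
grip_width: 0.993
grip_force: 0.0
```

Emit:
{"method": "send_rows", "body": {
  "targets": [
    {"offset": [1.4,-3.6,0],"spin": 0},
    {"offset": [2.8,-7.2,0],"spin": 0},
    {"offset": [4.2,-10.8,0],"spin": 0},
    {"offset": [5.6,-15.6,0],"spin": 0},
    {"offset": [5.6,-15.6,0],"spin": 0},
    {"offset": [5.6,-15.6,0],"spin": 0},
    {"offset": [5.6,-15.6,0],"spin": 0}
  ]
}}

```text
time_s: 3.07
eef_pos: [445.3, -233.4, 231.0]
ee_rot: [-0.0, 0.001, 1.0, 0.0]
force: [0.5, 0.4, 0.5]
grip_width: 1.005
grip_force: 0.0
```

```bash
python3 - <<'E'
from h import *
print({k:np.round(v,3) for k,v in ctrl.sense().items() if k in('time_s','eef_pos','ee_rot','joints')})
p,d=shot('wrist','w1')
P=cloud('wrist',(0,0,640,400),d); np.save('P.npy',P)
m=(d>0)&(P[...,2]>30)&(P[...,2]<45)&(abs(P[...,1]+234)<80)&(P[...,0]>400)&(P[...,0]<620)
q=P[m]; print(len(q),np.median(q[:,2]),q.min(0),q.max(0)); print(cv2.minAreaRect(q[:,:2].astype(np.float32)))
print(ctrl.search_frame('wrist','tin')[:2],ctrl.place_of('wrist','tin')[:2])
E
```

```text
{'time_s': np.float64(3.067), 'joints': array([-0.716,  0.265,  1.563,  0.   ,  1.315, -2.286]), 'eef_pos': array([ 445.32 , -233.361,  231.014]), 'ee_rot': array([-0.   ,  0.001,  1.   ,  0.   ])}
2489 37.822194273948355 [ 444.7136991  -260.46973557   30.00165775] [ 549.00649129 -207.53574588   40.33804472]
((496.9457702636719, -233.332763671875), (52.126014709472656, 104.49058532714844), 88.74776458740234)
[{'box': [303.1, 178.7, 339.7, 258.2], 'conf': 0.77}] [{'uv': [321.1, 252.0], 'conf': 0.86}]
```

View pics/w1.png

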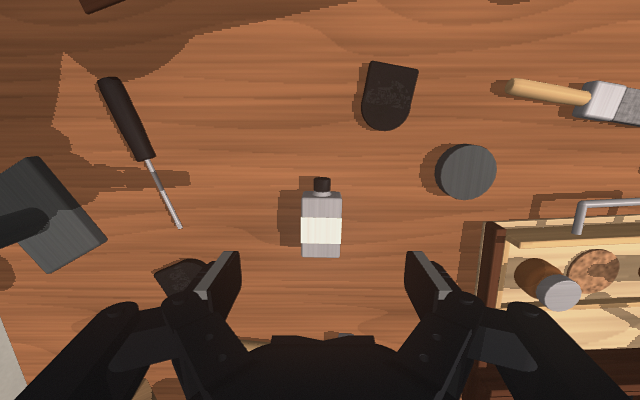

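The wrist view shows the tin at about (321,222) with its cap up the image at (321,184), towards the robot. The depth gives the body from x 465 to 549 at y −233. I'll grasp near the cap end at x≈483, then swing the tin up about its bottom edge.

Emit:
{"method": "send_rows", "body": {
  "targets": [
    {"offset": [1.9,0,-3.6],"spin": 0},
    {"offset": [3.8,0,-7.2],"spin": 0},
    {"offset": [3.8,0,-11],"spin": 0},
    {"offset": [3.8,0,-15],"spin": 0},
    {"offset": [3.8,0,-18],"spin": 0},
    {"offset": [3.8,0,-20.5],"spin": 0},
    {"offset": [3.8,0,-22],"spin": 0},
    {"offset": [3.8,0,-22.6],"spin": 0}
  ]
}}

```text
time_s: 3.88
eef_pos: [482.7, -232.1, 3.5]
ee_rot: [-0.001, -0.0, 1.0, 0.001]
force: [0.1, -0.1, -0.3]
grip_width: 0.998
grip_force: 0.0
```

Emit:
{"method": "send_rows", "body": {
  "targets": [
    {"offset": [0,0,-0.3],"spin": 0},
    {"offset": [0,0,-0.3],"spin": 0},
    {"offset": [0,0,-0.3],"spin": 0},
    {"offset": [0,0,-0.3],"spin": 0},
    {"offset": [0,0,-0.3],"spin": 0},
    {"offset": [0,0,-0.3],"spin": 0},
    {"offset": [0,0,-0.3],"spin": 0},
    {"offset": [0,0,-0.3],"spin": 0}
  ],
  "grip": 0,
  "squeeze": 20
}}

```text
time_s: 4.55
eef_pos: [484.2, -234.1, 3.7]
ee_rot: [0.001, 0.0, 1.0, -0.001]
force: [-1.4, 1.7, 6.8]
grip_width: 0.606
grip_force: 21.8
```

Emit:
{"method": "send_rows", "body": {
  "targets": [
    {"offset": [0.2,0,0.6],"spin": 0},
    {"offset": [0.4,0,1.2],"spin": 0},
    {"offset": [0.8,0,1.7],"spin": 0},
    {"offset": [1.3,0,2.3],"spin": 0},
    {"offset": [1.9,0,3.0],"spin": 0},
    {"offset": [1.9,0,3.0],"spin": 0}
  ]
}}

```text
time_s: 5.05
eef_pos: [504.4, -234.3, 34.0]
ee_rot: [0.001, 0.0, 1.0, -0.001]
force: [0.9, -0.1, -1.8]
grip_width: 0.61
grip_force: 21.6
```

```bash
python3 - <<'E'
from h import *
p,d=shot('wrist'); p2,d2=shot('scene')
cv2.imwrite('pics/l1.png',np.hstack([p[100:400,140:500,::-1],cv2.resize(p2[215:305,215:315,::-1],(333,300),interpolation=2)]))
P=cloud('wrist',(290,120,350,300),d)
for v in range(40,180,8): print(v+120,np.round(P[v,30]))
E
```

```text
160 [ 455. -234.   -2.]
168 [ 460. -234.   -1.]
176 [ 465. -234.   -3.]
184 [ 470. -234.   -2.]
192 [ 463. -234.   46.]
200 [ 464. -234.   56.]
208 [ 467. -234.   58.]
216 [ 471. -234.   58.]
224 [ 475. -234.   58.]
232 [ 479. -234.   58.]
240 [ 482. -234.   59.]
248 [ 484. -234.   63.]
256 [ 486. -234.   66.]
264 [ 490. -234.   66.]
272 [ 494. -234.   66.]
280 [ 499. -234.   66.]
288 [ 503. -234.   66.]
296 [ 506. -234.   66.]
```

View pics/l1.png

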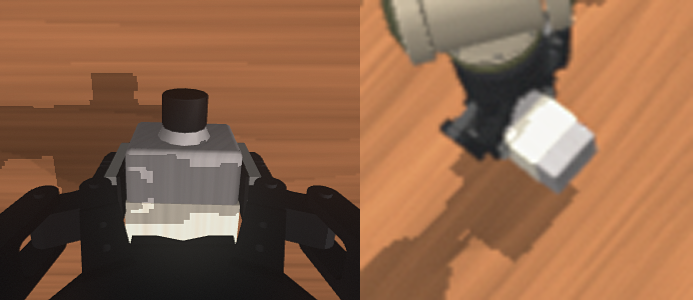

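The crops show the tin lifted level: it did not turn in the pads (top face at z=66 throughout). I'll set it back and grip only the end of the round cap, which gives a short contact line and a longer lever, so it can swing down to hang upright.

Emit:
{"method": "send_rows", "body": {
  "targets": [
    {"offset": [0,0,-0.8],"spin": 0},
    {"offset": [0,0,-1.6],"spin": 0},
    {"offset": [0,0,-2.3],"spin": 0},
    {"offset": [0,0,-2.7],"spin": 0},
    {"offset": [0,0,-2.9],"spin": 0},
    {"offset": [0,0,-2.9],"spin": 0}
  ]
}}

```text
time_s: 5.65
eef_pos: [502.1, -233.5, 3.3]
ee_rot: [-0.001, 0.0, 1.0, 0.0]
force: [-6.0, 3.1, 6.4]
grip_width: 0.61
grip_force: 20.9
```

Emit:
{"method": "send_rows", "body": {
  "targets": [
    {"offset": [0,0,0],"spin": 0},
    {"offset": [0,0,0],"spin": 0},
    {"offset": [0,0,0],"spin": 0},
    {"offset": [0,0,0.2],"spin": 0},
    {"offset": [-1.3,0,0.2],"spin": 0},
    {"offset": [-2.6,0,0.2],"spin": 0},
    {"offset": [-3.9,0,0.2],"spin": 0},
    {"offset": [-3.9,0,0.2],"spin": 0}
  ],
  "grip": 1
}}

```text
time_s: 6.32
eef_pos: [462.0, -233.6, 5.2]
ee_rot: [-0.001, 0.001, 1.0, 0.0]
force: [-0.2, 1.1, -0.2]
grip_width: 0.998
grip_force: 0.0
```

Emit:
{"method": "send_rows", "body": {
  "targets": [
    {"offset": [0,0,0],"spin": 0},
    {"offset": [0,0,0],"spin": 0},
    {"offset": [0,0,0],"spin": 0},
    {"offset": [0,0,0],"spin": 0},
    {"offset": [0,0,0],"spin": 0},
    {"offset": [0,0,0],"spin": 0},
    {"offset": [0,0,0],"spin": 0},
    {"offset": [0,0,0],"spin": 0}
  ],
  "grip": 0,
  "squeeze": 20
}}

```text
time_s: 6.98
eef_pos: [463.8, -233.7, 5.3]
ee_rot: [0.0, 0.0, 1.0, -0.0]
force: [1.6, 1.3, 0.7]
grip_width: 0.245
grip_force: 19.7
```

Emit:
{"method": "send_rows", "body": {
  "targets": [
    {"offset": [0.1,0,0.6],"spin": 0},
    {"offset": [0.2,0,1.2],"spin": 0},
    {"offset": [0.5,0,1.9],"spin": 0},
    {"offset": [0.9,0,2.7],"spin": 0},
    {"offset": [1.5,0,3.5],"spin": 0},
    {"offset": [1.5,0,3.5],"spin": 0}
  ]
}}

```text
time_s: 7.48
eef_pos: [480.4, -234.5, 42.4]
ee_rot: [0.002, 0.0, 1.0, -0.001]
force: [0.1, 0.3, -1.3]
grip_width: 0.245
grip_force: 20.6
```

```bash
python3 - <<'E'
from h import *
p,d=shot('wrist'); p2,d2=shot('scene')
cv2.imwrite('pics/l2.png',np.hstack([p[100:400,140:500,::-1],cv2.resize(p2[215:305,215:315,::-1],(333,300),interpolation=2)]))
E
```

```text
(no output)
```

View pics/l2.png

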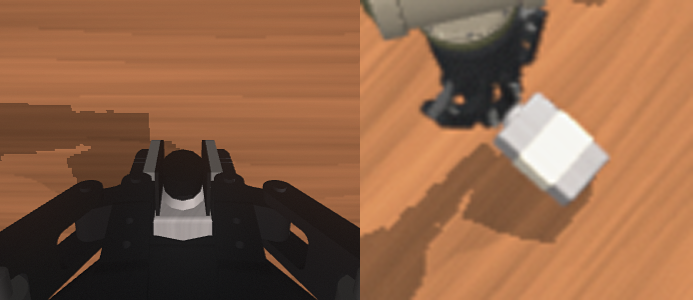

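The tin is now turning in the fingers: the wrist view shows the cap's end face, and the scene view shows the tin tilted with the cap up. I'll continue the arc about the bottom edge.

Emit:
{"method": "send_rows", "body": {
  "targets": [
    {"offset": [0.8,0,1.0],"spin": 0},
    {"offset": [1.8,0,2.0],"spin": 0},
    {"offset": [2.9,0,2.8],"spin": 0},
    {"offset": [4.1,0,3.4],"spin": 0},
    {"offset": [5.3,0,3.8],"spin": 0},
    {"offset": [6.6,0,4.1],"spin": 0},
    {"offset": [6.6,0,4.1],"spin": 0}
  ]
}}

```text
time_s: 8.17
eef_pos: [546.0, -233.8, 81.4]
ee_rot: [0.001, 0.0, 1.0, -0.0]
force: [-0.4, -0.2, -1.8]
grip_width: 0.243
grip_force: 21.1
```

```bash
python3 - <<'E'
from h import *
print(ctrl.sense()['wrist_torque'])
p,d=shot('wrist'); p2,d2=shot('scene')
cv2.imwrite('pics/l3.png',np.hstack([p[100:400,140:500,::-1],cv2.resize(p2[215:305,215:315,::-1],(333,300),interpolation=2)]))
P=cloud('scene',(215,215,315,305),d2)
m=(d2[215:305,215:315]>0)&(P[...,2]>4)&(P[...,2]<85)&(abs(P[...,0]-540)<90)&(abs(P[...,1]+234)<40)
q=P[m]
for z in range(4,85,8):
    s=q[(q[:,2]>=z)&(q[:,2]<z+8)]
    if len(s): print(z,len(s),np.round(s.min(0)),np.round(s.max(0)))
E
```

```text
[-0.0312242   0.13962656  0.04389292]
4 56 [ 450. -273.    4.] [ 616. -225.    8.]
28 3 [ 612. -257.   31.] [ 627. -255.   36.]
36 3 [ 607. -257.   40.] [ 626. -256.   43.]
44 8 [ 593. -257.   46.] [ 629. -256.   51.]
52 14 [ 577. -259.   53.] [ 629. -256.   59.]
60 23 [ 573. -258.   60.] [ 630. -211.   68.]
68 88 [ 555. -258.   68.] [ 630. -205.   76.]
76 138 [ 555. -258.   76.] [ 626. -205.   84.]
84 11 [ 554. -258.   84.] [ 606. -216.   85.]
```

View pics/l3.png

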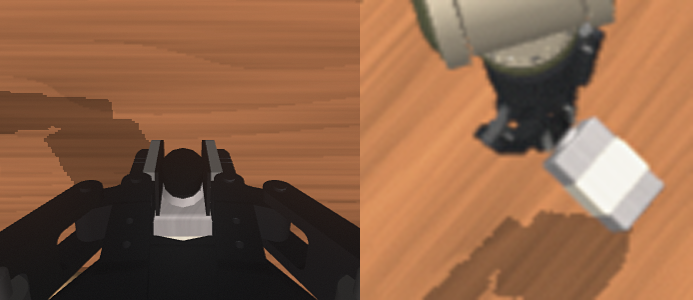

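The tin hangs at about 28° and sticks (bottom face from (612, z30) to (630, z64)). Quick up-down strokes should work it down the rest of the way.

Emit:
{"method": "send_rows", "body": {
  "targets": [
    {"offset": [0,0,4],"spin": 0},
    {"offset": [0,0,4],"spin": 0},
    {"offset": [0,0,8],"spin": 0},
    {"offset": [0,0,4],"spin": 0},
    {"offset": [0,0,8],"spin": 0},
    {"offset": [0,0,4],"spin": 0},
    {"offset": [0,0,8],"spin": 0},
    {"offset": [0,0,4],"spin": 0}
  ]
}}

```text
time_s: 8.93
eef_pos: [547.3, -236.0, 129.3]
ee_rot: [0.005, 0.0, 1.0, -0.003]
force: [5.0, -2.5, 2.1]
grip_width: 0.247
grip_force: 21.0
```

```bash
cat >> h.py <<'E'
def tin(x0=540,y0=-234,zmax=110,hw=100):
    s=ctrl.sense(); p,d=shot('scene'); P=cloud('scene',(0,0,640,400),d); t=s['eef_pos']
    m=(d>0)&(P[...,2]>8)&(P[...,2]<t[2]-3)&(abs(P[...,0]-t[0])<hw)&(abs(P[...,1]-t[1])<40)
    q=P[m]; print(np.round(s['time_s'],2),np.round(t),np.round(s['force'],1),'n',len(q))
    for z in np.arange(8,zmax,10):
        k=q[(q[:,2]>=z)&(q[:,2]<z+10)]
        if len(k)>2: print(z,len(k),'x',np.round(np.percentile(k[:,0],[2,98])),'y',np.round(np.percentile(k[:,1],[2,98])))
    return p
E
python3 -c "
from h import *
tin(zmax=170)"
```

```text
8.93 [ 547. -236.  129.] [ 5.  -2.5  2.1] n 419
8 3 x [559. 609.] y [-259. -208.]
38 4 x [562. 591.] y [-259. -235.]
48 35 x [563. 595.] y [-260. -210.]
58 38 x [560. 593.] y [-260. -212.]
68 54 x [554. 592.] y [-261. -209.]
78 50 x [550. 589.] y [-261. -209.]
88 55 x [546. 586.] y [-261. -208.]
98 54 x [549. 583.] y [-261. -210.]
108 50 x [547. 580.] y [-260. -210.]
118 76 x [540. 578.] y [-260. -209.]
```

Emit:
{"method": "send_rows", "body": {
  "targets": [
    {"offset": [0,0,4],"spin": 0},
    {"offset": [0,0,0],"spin": 0},
    {"offset": [0,0,4],"spin": 0},
    {"offset": [0,0,0],"spin": 0},
    {"offset": [0,0,4],"spin": 0},
    {"offset": [0,0,0],"spin": 0},
    {"offset": [0,0,0],"spin": 0},
    {"offset": [0,0,0],"spin": 0}
  ]
}}

```text
time_s: 9.65
eef_pos: [543.0, -233.1, 119.9]
ee_rot: [-0.002, 0.001, 1.0, 0.001]
force: [0.0, 1.5, -1.7]
grip_width: 0.241
grip_force: 21.1
```

```bash
python3 -c "
from h import *
tin(zmax=170)"
```

```text
9.65 [ 543. -233.  120.] [ 0.   1.5 -1.7] n 382
8 6 x [460. 591.] y [-255. -199.]
28 4 x [552. 580.] y [-254. -212.]
38 33 x [550. 581.] y [-256. -207.]
48 41 x [545. 581.] y [-256. -207.]
58 43 x [554. 580.] y [-257. -204.]
68 46 x [541. 578.] y [-257. -206.]
78 39 x [538. 577.] y [-257. -205.]
88 51 x [541. 576.] y [-257. -208.]
98 41 x [542. 573.] y [-257. -207.]
108 78 x [540. 571.] y [-257. -206.]
```

Emit:
{"method": "send_rows", "body": {
  "targets": [
    {"offset": [0,0,-1.2],"spin": 0},
    {"offset": [0,0,-2.0],"spin": 0},
    {"offset": [0,0,-2.5],"spin": 0},
    {"offset": [0,0,-2.7],"spin": 0},
    {"offset": [0,0,-2.9],"spin": 0},
    {"offset": [0,0,-2.9],"spin": 0}
  ]
}}

```text
time_s: 10.2
eef_pos: [544.6, -233.8, 92.4]
ee_rot: [0.0, 0.0, 1.0, -0.0]
force: [-0.5, -0.6, -2.5]
grip_width: 0.245
grip_force: 21.1
```

```bash
python3 -c "
from h import *
tin(zmax=170)"
```

```text
10.2 [ 545. -234.   92.] [-0.5 -0.6 -2.5] n 382
8 32 x [513. 607.] y [-257. -203.]
18 41 x [548. 583.] y [-258. -209.]
28 38 x [544. 582.] y [-257. -207.]
38 37 x [542. 581.] y [-257. -208.]
48 46 x [543. 579.] y [-258. -205.]
58 46 x [544. 577.] y [-258. -209.]
68 39 x [542. 575.] y [-258. -207.]
78 79 x [540. 573.] y [-258. -206.]
88 24 x [552. 571.] y [-256. -209.]
```

Emit:
{"method": "send_rows", "body": {
  "targets": [
    {"offset": [0,0,-0.3],"spin": 0},
    {"offset": [0,0,-0.5],"spin": 0},
    {"offset": [0,0,-0.7],"spin": 0},
    {"offset": [0.3,0,-0.8],"spin": 0},
    {"offset": [0.6,0,-0.8],"spin": 0},
    {"offset": [0.6,0,-0.8],"spin": 0}
  ]
}}

```text
time_s: 10.75
eef_pos: [553.3, -234.4, 88.3]
ee_rot: [0.004, 0.0, 1.0, -0.002]
force: [1.0, 3.9, 20.8]
grip_width: 0.248
grip_force: 26.5
```

```bash
python3 -c "
from h import *
tin(zmax=170)"
```

```text
10.75 [ 553. -234.   88.] [ 1.   3.9 20.8] n 321
8 33 x [464. 585.] y [-260. -209.]
18 33 x [549. 585.] y [-258. -210.]
28 33 x [554. 584.] y [-258. -207.]
38 37 x [545. 583.] y [-258. -207.]
48 42 x [543. 583.] y [-258. -207.]
58 34 x [551. 581.] y [-258. -208.]
68 35 x [547. 580.] y [-258. -214.]
78 74 x [551. 580.] y [-257. -207.]
```

Emit:
{"method": "send_rows", "body": {
  "targets": [
    {"offset": [0.3,0,0.2],"spin": 0},
    {"offset": [0.5,0,0.3],"spin": 0},
    {"offset": [0.5,0,0.3],"spin": 0}
  ]
}}

```text
time_s: 11.05
eef_pos: [556.3, -234.0, 88.3]
ee_rot: [0.001, 0.0, 1.0, -0.0]
force: [0.6, 1.7, 7.4]
grip_width: 0.242
grip_force: 24.4
```

Emit:
{"method": "send_rows", "body": {
  "targets": [
    {"offset": [0,0,0],"spin": 0},
    {"offset": [0,0,0],"spin": 0},
    {"offset": [0,0,0],"spin": 0},
    {"offset": [0,0,0],"spin": 0},
    {"offset": [0,0,1.5],"spin": 0},
    {"offset": [0,0,4],"spin": 0},
    {"offset": [0,0,7],"spin": 0},
    {"offset": [0,0,7],"spin": 0}
  ],
  "grip": 1
}}

```text
time_s: 11.72
eef_pos: [557.4, -235.0, 162.9]
ee_rot: [0.004, 0.0, 1.0, -0.003]
force: [1.1, 0.6, 0.5]
grip_width: 1.0
grip_force: 0.0
```

```bash
python3 - <<'E'
from h import *
p=tin(zmax=130)
p,d=shot('wrist'); P=cloud('wrist',(0,0,640,400),d)
for lo,hi in [(97,112),(76,90)]:
    m=(d>0)&(P[...,2]>lo)&(P[...,2]<hi)&(abs(P[...,1]+234)<34)&(abs(P[...,0]-560)<60)
    q=P[m]; print(len(q),np.median(q,0),np.percentile(q,2,0),np.percentile(q,98,0),cv2.minAreaRect(q[:,:2].astype(np.float32)))
E
```

```text
11.72 [ 557. -235.  163.] [1.1 0.6 0.5] n 472
8 33 x [543. 643.] y [-258. -203.]
18 33 x [553. 587.] y [-258. -208.]
28 28 x [549. 587.] y [-258. -208.]
38 31 x [550. 587.] y [-258. -206.]
48 35 x [554. 588.] y [-258. -208.]
58 29 x [553. 587.] y [-257. -212.]
68 31 x [555. 588.] y [-258. -212.]
78 164 x [549. 586.] y [-257. -206.]
88 35 x [556. 585.] y [-256. -211.]
98 41 x [557. 578.] y [-242. -221.]
108 12 x [561. 576.] y [-241. -225.]
616 [ 563.80216157 -231.82212099  102.25245806] [ 554.52209487 -241.71561763   97.97011436] [ 574.03389736 -222.56267477  103.52643013] ((564.3946533203125, -231.97042846679688), (21.147123336791992, 21.065263748168945), 17.42575454711914)
1960 [ 558.20941318 -231.74412879   81.19514817] [ 545.98490723 -256.67029701   78.2758106 ] [ 582.27310214 -206.98740545   85.52746982] ((564.4132690429688, -231.79855346679688), (37.797828674316406, 52.24505615234375), 0.5067121386528015)
```

The tin stands upright on the bench at (565, −232). Next I'll grip the body and carry it.

Emit:
{"method": "send_rows", "body": {
  "targets": [
    {"offset": [0.9,0.2,0],"spin": 0},
    {"offset": [0.9,0.2,0],"spin": 0},
    {"offset": [0.9,0.2,-3],"spin": 0},
    {"offset": [0.9,0.2,-6],"spin": 0},
    {"offset": [0.9,0.2,-9],"spin": 0},
    {"offset": [0.9,0.2,-10.8],"spin": 0},
    {"offset": [0.9,0.2,-11.2],"spin": 0},
    {"offset": [0.9,0.2,-11.2],"spin": 0}
  ]
}}

```text
time_s: 12.48
eef_pos: [563.6, -231.3, 43.7]
ee_rot: [-0.001, 0.0, 1.0, 0.001]
force: [0.7, -0.3, -0.0]
grip_width: 0.998
grip_force: 0.0
```

Emit:
{"method": "send_rows", "body": {
  "targets": [
    {"offset": [0,0,0],"spin": 0},
    {"offset": [0,0,0],"spin": 0},
    {"offset": [0,0,0],"spin": 0},
    {"offset": [0,0,0],"spin": 0},
    {"offset": [0,0,0],"spin": 0},
    {"offset": [0,0,0],"spin": 0},
    {"offset": [0,0,0],"spin": 0}
  ],
  "grip": 0,
  "squeeze": 35
}}

```text
time_s: 13.07
eef_pos: [565.2, -232.2, 46.8]
ee_rot: [0.001, 0.0, 1.0, -0.001]
force: [-1.0, -1.8, 7.3]
grip_width: 0.603
grip_force: 37.9
```

Emit:
{"method": "send_rows", "body": {
  "targets": [
    {"offset": [0,0,1.5],"spin": 0},
    {"offset": [0,0,4.5],"spin": 0},
    {"offset": [0,0,8],"spin": 0},
    {"offset": [0,1,11.5],"spin": 0},
    {"offset": [0,3.5,14],"spin": 0},
    {"offset": [0,6.5,15],"spin": 0},
    {"offset": [0,9,15],"spin": 0},
    {"offset": [0,12,15],"spin": 0}
  ]
}}

```text
time_s: 13.73
eef_pos: [564.4, -111.1, 196.2]
ee_rot: [0.001, 0.001, 1.0, -0.0]
force: [-0.5, 0.3, -2.9]
grip_width: 0.606
grip_force: 37.6
```

Emit:
{"method": "send_rows", "body": {
  "targets": [
    {"offset": [0,2.5,0],"spin": 0},
    {"offset": [0,4.5,0],"spin": 0},
    {"offset": [0,6,0],"spin": 0},
    {"offset": [0,7,0],"spin": 0},
    {"offset": [0,7,0],"spin": 0},
    {"offset": [0,7,0],"spin": 0}
  ]
}}

```text
time_s: 14.23
eef_pos: [564.5, -42.0, 195.3]
ee_rot: [-0.0, 0.0, 1.0, -0.0]
force: [0.2, 0.0, -2.2]
grip_width: 0.601
grip_force: 37.6
```

```bash
python3 - <<'E'
from h import *
p,d=shot('wrist','w2'); s=ctrl.sense(); print(s['eef_pos'])
P=cloud('wrist',(0,0,640,400),d)
for q in ['pad','tray_handle','jar','flask']:
    r=ctrl.place_of('wrist',q)[:2]; r2=ctrl.search_frame('wrist',q)[:2]
    print(q,[(np.round(x['uv']).tolist(),round(x['conf'],2),np.round(P[min(399,int(x['uv'][1])),min(639,int(x['uv'][0]))]).tolist()) for x in r],[np.round(x['box']).tolist() for x in r2])
# top camera
p,d=shot('top'); T=cloud('top',(0,0,640,400),d)
hsv=cv2.cvtColor(p,cv2.COLOR_RGB2HSV)
for n,(l,t,r,b),lo,hi in [('handle',(235,205,290,235),27,45),('jar',(280,170,310,205),60,80),('flask',(215,170,245,205),95,120)]:
    z=T[t:b,l:r]; q=z[(d[t:b,l:r]>0)&(z[...,2]>lo)&(z[...,2]<hi)]; print(n,len(q),q.min(0),q.max(0),np.median(q,0))
E
```

```text
[564.55544224 -42.47858875 195.22302376]
pad [([486.0, 198.0], 0.68, [581.0, 153.0, 17.0])] [[460.0, 168.0, 522.0, 232.0]]
tray_handle [([513.0, 99.0], 0.56, [472.0, 150.0, 38.0])] [[372.0, 92.0, 638.0, 252.0]]
jar [([412.0, 198.0], 0.9, [573.0, 54.0, 47.0])] [[393.0, 181.0, 456.0, 240.0]]
flask [([563.0, 195.0], 0.91, [571.0, 225.0, 38.0]), ([631.0, 64.0], 0.79, [436.0, 276.0, 21.0])] [[613.0, 39.0, 640.0, 90.0], [547.0, 180.0, 640.0, 233.0]]
handle 277 [462.2201091   78.27490204  27.56836499] [517.16907565 228.74865793  44.97972648] [475.47235445 144.50138822  39.0873557 ]
jar 201 [559.72180723  49.04138013  60.44257749] [605.20819809  90.68899884  78.03713846] [583.96090425  70.55169539  71.32835786]
flask 56 [566.5160185  233.53534217  96.78213691] [585.38393224 255.4107654  118.24796954] [576.0821662  242.93808754 110.6641536 ]
```

View pics/w2.png

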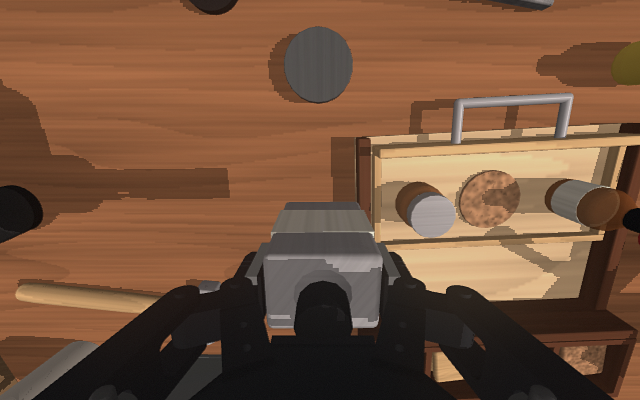

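The wrist view shows the tin held upright with its cap at (322,300). The pad is at (489,198), the jar lid at (432,215), the flask at (585,200) and the handle bar runs from (457,102) to (572,97). Now I'll fit the pad circle and the bar line.

```bash
python3 - <<'E'
from h import *
p,d=shot('wrist'); P=cloud('wrist',(0,0,640,400),d)
hsv=cv2.cvtColor(p,cv2.COLOR_RGB2HSV).astype(int)
print('cork',hsv[185,475],hsv[215,480],'floor',hsv[170,440],hsv[225,530])
m=np.zeros(d.shape,bool); m[160:240,452:530]=True
z=P[...,2]; m&=(d>0)&(z>14.5)&(z<22)
q=P[m]; print(len(q),np.median(q,0),cv2.minEnclosingCircle(q[:,:2].astype(np.float32)))
print('z floor',np.median(z[165:170,430:450]),'pad',np.median(z[185:210,470:485]))
for lo,hi,n in [(63,80,'jar'),(100,125,'flask')]:
    k=(d>0)&(z>lo)&(z<hi)&(P[...,0]>530)&(P[...,0]<620)&(P[...,1]>30)
    if k.sum(): print(n,k.sum(),cv2.minEnclosingCircle(P[k][:,:2].astype(np.float32)))
k=(d>0)&(z>30)&(z<45)&(P[...,0]<484)&(P[...,0]>450)&(P[...,1]>90)&(P[...,1]<215)
q=P[k]; print('bar',len(q),q.min(0),q.max(0),cv2.minAreaRect(q[:,:2].astype(np.float32)))
k2=k&(abs(P[...,1]-150)<40); a=np.polyfit(P[k2][:,1],P[k2][:,0],1); print(a, np.polyval(a,150))
E
```

```text
cork [ 12 123 160] [ 12 125 174] floor [ 17  92 225] [ 16  99 219]
2852 [584.06377444 159.56244048  16.5638459 ] ((602.4065551757812, 167.04916381835938), 56.275543212890625)
z floor 11.46825161156994 pad 16.614251011450108
jar 2604 ((576.1717529296875, 155.25149536132812), 107.51411437988281)
flask 182 ((579.196533203125, 242.63812255859375), 9.680434226989746)
bar 1363 [464.93959725  93.67812975  30.30038973] [483.44055132 213.68901418  40.75440917] ((474.1251220703125, 153.6904296875), (120.0098648071289, 18.500661849975586), 89.93140411376953)
[-5.06103457e-02  4.80553354e+02] 472.96180248657015
```

```bash
python3 - <<'E'
from h import *
p,d=shot('wrist'); P=cloud('wrist',(0,0,640,400),d); z=P[...,2]
m=((d>0)&(z>14.5)&(z<19)).astype(np.uint8); m[:,:452]=0;m[:,530:]=0;m[:160]=0;m[240:]=0
m=cv2.morphologyEx(m,cv2.MORPH_OPEN,np.ones((5,5)))
n,l,s,c=cv2.connectedComponentsWithStats(m); i=1+np.argmax(s[1:,4]); q=P[l==i][:,:2].astype(np.float32)
print(s[i],cv2.minEnclosingCircle(q),q.mean(0),q.min(0),q.max(0))
E
```

```text
[ 460  171   60   57 2628] ((583.7848510742188, 159.57177734375), 36.11348342895508) [582.6884  159.13101] [548.7257  124.20615] [618.9194 195.6805]
```

Emit:
{"method": "send_rows", "body": {
  "targets": [
    {"offset": [0.2,2,0],"spin": 0.01},
    {"offset": [0.5,5,0],"spin": 0.02},
    {"offset": [0.8,8.5,0],"spin": 0.03},
    {"offset": [1.2,12,0],"spin": 0.04},
    {"offset": [1.5,15.5,0],"spin": 0.05},
    {"offset": [1.8,18,0],"spin": 0.05},
    {"offset": [2,19.5,0],"spin": 0.05},
    {"offset": [2,20.1,0],"spin": 0.05}
  ]
}}

```text
time_s: 15.5
eef_pos: [584.4, 161.5, 195.1]
ee_rot: [-0.0, -0.026, 1.0, 0.0]
force: [0.2, -0.2, -2.9]
grip_width: 0.601
grip_force: 37.8
```

Emit:
{"method": "send_rows", "body": {
  "targets": [
    {"offset": [0,0,0],"spin": 0},
    {"offset": [0,0,-2.5],"spin": 0},
    {"offset": [0,0,-5.5],"spin": 0},
    {"offset": [0,0,-8.5],"spin": 0},
    {"offset": [0,0,-10.5],"spin": 0},
    {"offset": [0,0,-11.7],"spin": 0},
    {"offset": [0,0,-12.2],"spin": 0},
    {"offset": [0,0,-12.2],"spin": 0}
  ]
}}

```text
time_s: 16.17
eef_pos: [584.6, 158.5, 73.0]
ee_rot: [-0.0, -0.024, 1.0, -0.0]
force: [-0.3, 0.3, -2.0]
grip_width: 0.601
grip_force: 37.7
```

```bash
python3 - <<'E'
from h import *
s=ctrl.sense(); print(s['eef_pos'],s['force'])
for c in ['scene']:
    p,d=shot(c); P=cloud(c,(0,0,640,400),d); z=P[...,2]
    k=(d>0)&(z>26)&(z<74)&(abs(P[...,0]-584)<50)&(abs(P[...,1]-159)<40); q=P[k]; print('tin',len(q))
    for a in range(20,80,10):
        w=q[(q[:,2]>=a)&(q[:,2]<a+10)]
        if len(w)>3: print(a,len(w),np.round(np.percentile(w[:,:2],[3,97],axis=0)).tolist())
cv2.imwrite('pics/s4.png',cv2.resize(p[110:230,300:460,::-1],(800,600),interpolation=2))
E
```

```text
[584.59058204 158.45817908  73.0296013 ] [-0.3281995   0.31293908 -1.99072384]
tin 126
20 6 [[561.0, 137.0], [629.0, 186.0]]
30 23 [[572.0, 132.0], [606.0, 180.0]]
40 32 [[573.0, 133.0], [607.0, 180.0]]
50 32 [[571.0, 133.0], [607.0, 177.0]]
60 24 [[573.0, 132.0], [607.0, 188.0]]
70 9 [[578.0, 132.0], [606.0, 179.0]]
```

View pics/s4.png

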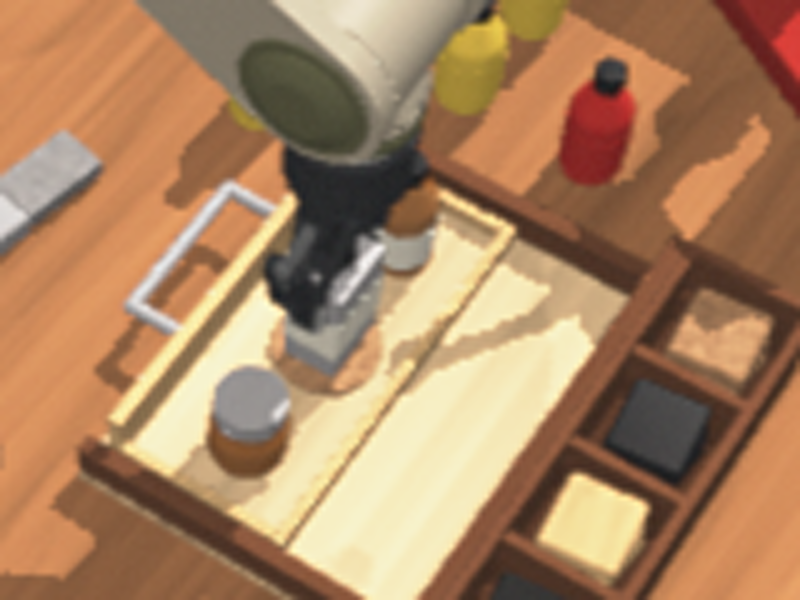

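The scene view shows the tin held upright just above the pad at (330,350), with the jar at (250,420) and the flask at (410,230) standing. Lowering gently.

Emit:
{"method": "send_rows", "body": {
  "targets": [
    {"offset": [0,0,-0.2],"spin": 0},
    {"offset": [0,0,-0.4],"spin": 0},
    {"offset": [0,0,-0.6],"spin": 0},
    {"offset": [0,0,-0.7],"spin": 0},
    {"offset": [0,0,-0.8],"spin": 0},
    {"offset": [0,0,-0.85],"spin": 0},
    {"offset": [0,0,-0.9],"spin": 0},
    {"offset": [0,0,-0.9],"spin": 0}
  ]
}}

```text
time_s: 16.88
eef_pos: [584.5, 159.3, 64.2]
ee_rot: [-0.0, -0.025, 1.0, -0.0]
force: [-0.6, -0.1, -2.3]
grip_width: 0.606
grip_force: 37.7
```

Emit:
{"method": "send_rows", "body": {
  "targets": [
    {"offset": [0,0,-0.05],"spin": 0},
    {"offset": [0,0,-0.1],"spin": 0},
    {"offset": [0,0,-0.1],"spin": 0},
    {"offset": [0,0,-0.1],"spin": 0}
  ]
}}

```text
time_s: 17.22
eef_pos: [584.7, 159.2, 63.8]
ee_rot: [0.0, -0.025, 1.0, 0.0]
force: [-1.7, -1.3, 3.2]
grip_width: 0.601
grip_force: 38.3
```

Emit:
{"method": "send_rows", "body": {
  "targets": [
    {"offset": [0,0,0],"spin": 0},
    {"offset": [0,0,0],"spin": 0},
    {"offset": [0,0,0],"spin": 0},
    {"offset": [0,0,0.5],"spin": 0},
    {"offset": [0,0,2],"spin": 0},
    {"offset": [0,0,4.5],"spin": 0},
    {"offset": [0,0,7.5],"spin": 0},
    {"offset": [0,0,10.5],"spin": 0}
  ],
  "grip": 0.8
}}

```text
time_s: 17.88
eef_pos: [584.3, 159.2, 169.6]
ee_rot: [-0.0, -0.025, 1.0, -0.0]
force: [0.2, 0.8, 0.4]
grip_width: 0.799
grip_force: 0.0
```

```bash
python3 - <<'E'
from h import *
s=ctrl.sense(); print(s['eef_pos'],s['force'],s['grip_width'])
p,d=shot('wrist','w5'); P=cloud('wrist',(0,0,640,400),d); z=P[...,2]
for lo,hi in [(93,108),(112,126)]:
    k=(d>0)&(z>lo)&(z<hi)&(abs(P[...,0]-584)<35)&(abs(P[...,1]-159)<32); q=P[k]
    if len(q): print(len(q),np.median(q[:,2]),cv2.minAreaRect(q[:,:2].astype(np.float32)))
k=(d>0)&(z>30)&(z<45)&(P[...,0]<490)&(P[...,0]>450)&(abs(P[...,1]-153)<45); a=np.polyfit(P[k][:,1]-153,P[k][:,0],1); print('bar',a)
E
```

```text
[584.27278254 159.20933408 169.64008193] [0.1948631  0.77304536 0.43976503] 0.7987533244511835
1888 106.90756099890136 ((588.1824340820312, 160.1867218017578), (37.15961837768555, 52.08441162109375), 2.596834659576416)
151 119.3654258414816 ((582.7243041992188, 159.73550415039062), (10.443028450012207, 21.594160079956055), 3.719402313232422)
bar [-4.98073342e-02  4.77124921e+02]
```

View pics/w5.png

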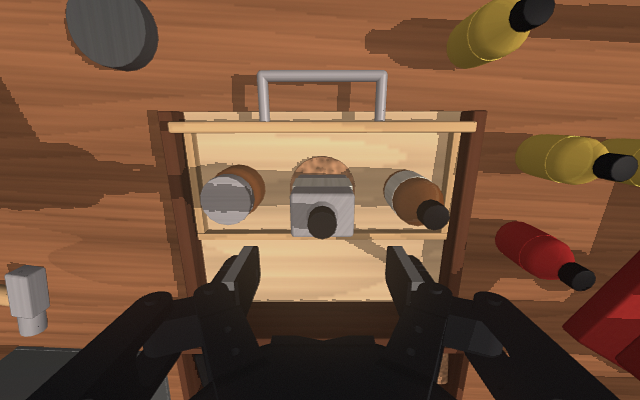

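The wrist view shows the tin standing on the cork at (322,205) with its cap at (322,222). The jar and flask are standing, and the bar runs from (262,76) to (385,76). The tin's distance from the bar (111 mm) matches the pad's (110.6 mm), so it is centred. Next is the handle, with the fingers shut.

Emit:
{"method": "send_rows", "body": {
  "targets": [
    {"offset": [0,0,1],"spin": 0},
    {"offset": [-3.5,-0.1,1],"spin": 0},
    {"offset": [-7.5,-0.3,1],"spin": 0},
    {"offset": [-11.5,-0.5,1],"spin": 0},
    {"offset": [-14.2,-0.7,0],"spin": 0},
    {"offset": [-14.2,-0.7,-3],"spin": 0},
    {"offset": [-14.2,-0.7,-6],"spin": 0},
    {"offset": [-14.2,-0.7,-6],"spin": 0}
  ],
  "grip": 0,
  "squeeze": 20
}}

```text
time_s: 18.6
eef_pos: [439.5, 151.9, 104.2]
ee_rot: [-0.004, -0.025, 1.0, -0.0]
force: [-0.2, 0.5, -0.6]
grip_width: -0.001
grip_force: 0.0
```

Emit:
{"method": "send_rows", "body": {
  "targets": [
    {"offset": [0,0,0],"spin": 0},
    {"offset": [0,0,-2.5],"spin": 0},
    {"offset": [0,0,-5],"spin": 0},
    {"offset": [0,0,-7],"spin": 0},
    {"offset": [0,0,-8.3],"spin": 0},
    {"offset": [0,0,-8.7],"spin": 0},
    {"offset": [0,0,-8.7],"spin": 0}
  ]
}}

```text
time_s: 19.18
eef_pos: [443.2, 152.3, 21.8]
ee_rot: [0.0, -0.025, 1.0, 0.0]
force: [0.1, 0.4, -0.1]
grip_width: 0.0
grip_force: 0.0
```

```bash
python3 - <<'E'
from h import *
s=ctrl.sense(); print(s['eef_pos'],s['force'],s['grip_width'])
p,d=shot('scene'); r=ctrl.place_of('scene','tray_handle')[:1]; print(r,atz('scene',r[0]['uv'],34))
P=cloud('scene',(0,0,640,400),d); z=P[...,2]
k=(d>0)&(z>28)&(z<42)&(P[...,0]<490)&(P[...,0]>455)&(abs(P[...,1]-153)<48)
q=P[k]; print(len(q),np.round(np.polyfit(q[:,1]-153,q[:,0],1),3))
E
```

```text
[443.20146336 152.25140387  21.83610984] [ 0.05751731  0.43025635 -0.14530413] 0.00042909191664248727
[{'uv': [333.9, 160.4], 'conf': 0.62}] [471.20975574 147.66201579  34.        ]
76 [-4.90000e-02  4.73862e+02]
```

Emit:
{"method": "send_rows", "body": {
  "targets": [
    {"offset": [0.4,0,0],"spin": 0},
    {"offset": [0.7,0,0],"spin": 0},
    {"offset": [0.9,0.05,0],"spin": 0},
    {"offset": [1.1,0.05,0],"spin": 0},
    {"offset": [1.3,0.05,0],"spin": 0},
    {"offset": [1.5,0.1,0],"spin": 0},
    {"offset": [1.8,0.1,0],"spin": 0},
    {"offset": [2.1,0.1,0],"spin": 0}
  ]
}}

```text
time_s: 19.95
eef_pos: [463.5, 153.4, 21.2]
ee_rot: [-0.0, -0.025, 1.0, 0.0]
force: [-2.4, 0.7, 0.9]
grip_width: 0.001
grip_force: 1.1
```

Emit:
{"method": "send_rows", "body": {
  "targets": [
    {"offset": [0.3,0,0],"spin": 0},
    {"offset": [0.7,0.05,0],"spin": 0},
    {"offset": [1.1,0.05,0],"spin": 0},
    {"offset": [1.5,0.1,0],"spin": 0},
    {"offset": [1.9,0.1,0],"spin": 0},
    {"offset": [2.3,0.1,0],"spin": 0},
    {"offset": [2.7,0.15,0],"spin": 0},
    {"offset": [3.1,0.15,0],"spin": 0}
  ]
}}

```text
time_s: 20.62
eef_pos: [494.9, 154.7, 21.2]
ee_rot: [-0.0, -0.025, 1.0, -0.0]
force: [-3.1, 0.6, -0.2]
grip_width: 0.001
grip_force: 1.1
```

```bash
python3 - <<'E'
from h import *
s=ctrl.sense(); print(s['eef_pos'],s['force'])
p,d=shot('scene'); P=cloud('scene',(0,0,640,400),d); z=P[...,2]
k=(d>0)&(z>28)&(z<42)&(P[...,0]<545)&(P[...,0]>455)&(abs(P[...,1]-153)<48)
q=P[k]; print(len(q),np.median(q,0))
cv2.imwrite('pics/s6.png',cv2.resize(p[100:240,290:470,::-1],(720,560),interpolation=2))
E
```

```text
[494.91117084 154.7499932   21.2238698 ] [-3.07412439  0.60453003 -0.18765149]
89 [512.98892174 149.02391426  38.16632518]
```

View pics/s6.png

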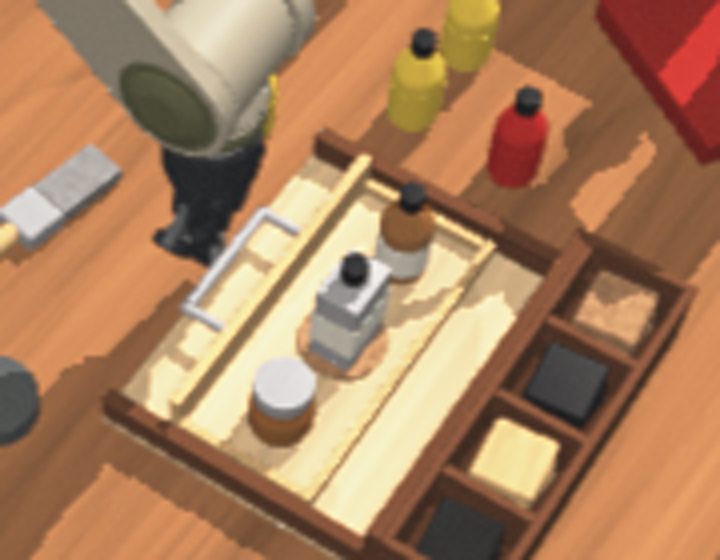

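The scene crop shows the tray sliding in about 38 mm so far. The tin is upright on the pad at (348,310), and the jar (283,400) and flask (405,235) are standing. Continuing.

Emit:
{"method": "send_rows", "body": {
  "targets": [
    {"offset": [0.3,0,0],"spin": 0},
    {"offset": [0.7,0.05,0],"spin": 0},
    {"offset": [1.1,0.05,0],"spin": 0},
    {"offset": [1.4,0.05,0],"spin": 0},
    {"offset": [1.7,0.1,0],"spin": 0},
    {"offset": [2.0,0.1,0],"spin": 0},
    {"offset": [2.3,0.1,0],"spin": 0},
    {"offset": [2.6,0.15,0],"spin": 0}
  ]
}}

```text
time_s: 21.33
eef_pos: [520.8, 156.2, 21.3]
ee_rot: [-0.0, -0.025, 1.0, -0.0]
force: [-2.5, -1.9, 0.7]
grip_width: 0.0
grip_force: 1.1
```

Emit:
{"method": "send_rows", "body": {
  "targets": [
    {"offset": [0.2,0,0],"spin": 0},
    {"offset": [0.4,0,0],"spin": 0},
    {"offset": [0.6,0.05,0],"spin": 0},
    {"offset": [0.8,0.05,0],"spin": 0},
    {"offset": [1.0,0.05,0],"spin": 0},
    {"offset": [1.2,0.05,0],"spin": 0},
    {"offset": [1.3,0.05,0],"spin": 0}
  ]
}}

```text
time_s: 21.92
eef_pos: [533.8, 156.8, 21.3]
ee_rot: [0.0, -0.025, 1.0, 0.0]
force: [-1.9, 0.9, -0.0]
grip_width: -0.001
grip_force: 1.1
```

Emit:
{"method": "send_rows", "body": {
  "targets": [
    {"offset": [0.15,0,0],"spin": 0},
    {"offset": [0.3,0,0],"spin": 0},
    {"offset": [0.45,0,0],"spin": 0},
    {"offset": [0.6,0.05,0],"spin": 0},
    {"offset": [0.75,0.05,0],"spin": 0},
    {"offset": [0.75,0.05,0],"spin": 0}
  ]
}}

```text
time_s: 22.42
eef_pos: [541.1, 157.1, 21.2]
ee_rot: [-0.0, -0.025, 1.0, -0.0]
force: [-3.1, 0.1, 0.8]
grip_width: -0.004
grip_force: 1.5
```

Emit:
{"method": "send_rows", "body": {
  "targets": [
    {"offset": [0.1,0,0],"spin": 0},
    {"offset": [0.2,0,0],"spin": 0},
    {"offset": [0.3,0,0],"spin": 0},
    {"offset": [0.4,0,0],"spin": 0},
    {"offset": [0.4,0,0],"spin": 0}
  ]
}}

```text
time_s: 22.83
eef_pos: [541.4, 157.1, 21.0]
ee_rot: [-0.005, -0.025, 1.0, -0.0]
force: [-21.9, -3.6, 14.4]
grip_width: -0.0
grip_force: 11.1
```

The push force rose to 22 N with no further travel, so the tray is against its stop. Backing off and rising.

Emit:
{"method": "send_rows", "body": {
  "targets": [
    {"offset": [-0.5,0,0],"spin": 0},
    {"offset": [-2,0,0],"spin": 0},
    {"offset": [-4,0,0],"spin": 0},
    {"offset": [-5,0,3],"spin": 0},
    {"offset": [-6,0,7],"spin": 0},
    {"offset": [-6,0,11],"spin": 0},
    {"offset": [-6,0,15],"spin": 0},
    {"offset": [-6,0,15],"spin": 0}
  ]
}}

```text
time_s: 23.5
eef_pos: [488.6, 157.6, 179.1]
ee_rot: [0.008, -0.025, 1.0, 0.0]
force: [1.0, -0.4, 1.4]
grip_width: 0.001
grip_force: 0.0
```

```bash
python3 - <<'E'
from h import *
s=ctrl.sense(); print(s['eef_pos'],s['force'])
p,d=shot('scene'); P=cloud('scene',(0,0,640,400),d); z=P[...,2]
k=(d>0)&(z>28)&(z<42)&(P[...,0]<575)&(P[...,0]>535)&(abs(P[...,1]-157)<45)
q=P[k]; print(len(q),np.round(np.polyfit(q[:,1]-157,q[:,0],1),3))
cv2.imwrite('pics/s7.png',cv2.resize(p[100:240,290:470,::-1],(720,560),interpolation=2))
E
```

```text
[488.58261416 157.61179185 179.11659275] [ 0.95024228 -0.39166543  1.41214301]
71 [-5.5000e-02  5.5956e+02]
```

View pics/s7.png

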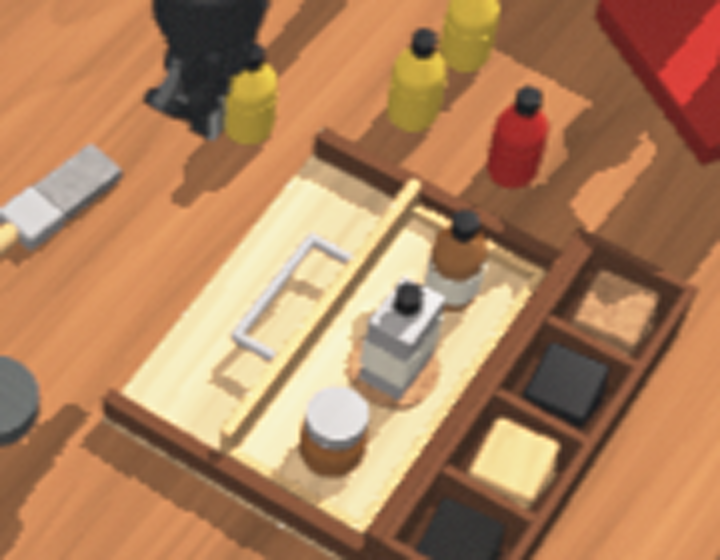

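The scene crop shows the tray home with the rear rim at the organiser wall. The tin is upright on the cork at (403,340), the jar (335,430) and flask (457,260) are standing, and the gripper is clear.

```bash
python3 -c "
from rig import ctrl
print(ctrl.finish_job())"
```

```text
the job is handed in; nothing more can be done
None
```

I handed the job in at about 23.5 s: the tin stands upright, cap on top, in the middle of the cork pad, and the tray was pushed by its handle bar until it stopped; the jar and bottle are still standing.

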